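# Sweep tested specimen discs through the gate into the slot

### The arm

A 6-joint arm with a two-finger parallel gripper is mounted at the origin on the work surface. World frame = base frame: x ahead of the robot, y to its left, z up, the work surface at z = 0. Lengths are in m, angles in rad, forces in N, time in s.
With the tool pointing down it reaches from about 0.3 to 0.775 m from the base axis. Payload 14.6 kg.
Tool frame: the origin (TCP) lies at the very end of the fingers, on their centre line; the grasp point (between the pads) lies 19 mm behind it (hold_point_z is the distance from the TCP to the grasp point, in m); z points along the fingers, y is the line along which they close (so a half turn about z gives the same grasp; the last joint's range is limited). The gripper opens to 85 mm and grips with 20 to 120 N. Pads are 22 mm wide; open, the fingers measure 114 mm over their backs; the gripper's body (76 mm by 85 mm) begins 54 mm behind the grasp point. The pads swing forward as they close: fully open they stand 13 mm farther back than shut.
Start: joints at [1.268, 0.3, 1.521, -0, 1.321, -0.067], TCP at [0.128, 0.535, 0.231] pointing down, gripper open.
Joint ranges: [-3.03, 3.03], [-0.79, 2.21], [0.23, 2.52], [-1.04, 4.18], [0, 3.07], [-2.55, 2.55]. Speed limits (rad/s): [2.22, 2.22, 2.57, 3.14, 3.14, 3.14].

### API

Orientations are given as a rotation vector (axis times angle).
In Python, from bench import * gives the robot as it stands.
- The arm moves only by the shell command python3 -m inch 'ROWS' [FORCE]. ROWS is JSON, a list of rows, each a list of 7 numbers: the opening, from -1 (shut) to 1 (fully open), so that 0 is half open, then the shift along the world's x, y, z in units of 0.75 m (1.0 is 0.75 m), then the turn, a rotation vector about the world's x, y, z in units of 6 degrees (1.0 is 6 degrees). In form: [[grip, dx, dy, dz, rx, ry, rz], ...]. A call has exactly 10 rows; each row shifts and turns the commanded pose from where the row before left it; what a row does not reach is not made up. A row lasts 1/8 s, in which the tool goes at most 62.5 mm and 10.7 degrees, less where a joint would pass 70% of its speed; a pose out of reach is approached as far as the arm can. A call with a number of a shift or a turn outside -1 to 1 is refused whole. A call with a gripper value outside its range is refused whole. The fingers move at their own pace and stop on an object; FORCE is the grip in N (left out, the last holds). Time passes only in rows, so rows that do not move let the fingers close, or fill a call up. It gives the time, the measured TCP pose, the force, the opening and the grip force at its end, in the units of the state.
- observe(): the state, without advancing time (a new reading comes with each control period).
- camera(name): name is "side" or "top"; returns a dict with "pixels" (480x640x3 uint8, red, green, blue), "K" (3x3 intrinsics, pixels), "extrinsics" (4x4, takes a point from world to camera coordinates). Camera axes: x right, y down, z forward; pixel columns grow to the right and rows downward; lengths in m; the calibration is good to about 2 mm. A picture is of the moment at which its call begins. There is no depth.
- finish_job(): hands the job in; it is judged then, once.
The state is a dict: "clock": time; "joints": joint angles; "joint_vel": joint speeds; "effort": joint torques, N m; "eef_pos": TCP position; "ee_rot": TCP orientation; "force": force on the tool from outside, world axes, zero at the start; "torque": the same for the moment, N m; "gripper_width": opening from 0.0 (shut) to 1.0 (fully open); "grasp_force": force on a finger pad.
Only numpy, scipy, OpenCV 4.12 (cv2) and the standard library are available. Lean on these libraries where they do the work, as an engineer would, in place of code of your own. Each camera call takes 0.05 s, during which the arm holds its last target. There are 200 camera calls.

### The job

Clear the three tested specimen discs off the white deck of the tray: with the fingertips, sweep each disc across the deck and through the gap in the blue wall so that it drops into the slot with the yellow floor, in any order but one at a time, the next going through only when the one before lies in the slot. Slide the discs, never pick them up, and leave the cone, the weight and everything else standing where they are.

Things in the scene. Friction and masses are not known exactly. Their poses are not given: they have to be found in the camera images.
- tray: fixed tray 240 x 260 mm (x, y); origin: centre of its underside, z up. White deck, top at z = 70 mm, x = -114 to 50, y = -124 to 124 mm; rims 8 mm high at the rear (-x) and sides. A blue wall 14 mm high stands across it at x = 50 to 56 mm, with one gate, 34 mm clear, at y = 0. In the gate the deck ends at x = 50 mm: a disc whose centre passes that edge drops into the slot
- gate (a point): middle of the gate, at deck height: 53 mm along +x from the tray's origin, 70 mm above the bench; +x is the way through the gate, into the slot
- slot (a point): middle of the yellow floor of the slot, 78 mm along +x from the tray's origin and 4 mm above the bench. The slot is an open-topped pocket behind the gate, x = 50 to 106 mm and y = -30 to 30 mm in the tray's frame; its end wall stands 14 mm above the deck
- disc_red_center (a point): red specimen disc, plastic, 25 mm diameter, 8 mm thick, about 12 g, lying flat and loose on the deck (slides when pushed, stops where it is left); this point is its centre, 4 mm above the deck at the start
- disc_blue_center (a point): blue specimen disc, plastic, 25 mm diameter, 8 mm thick, about 12 g, lying flat and loose on the deck (slides when pushed, stops where it is left); this point is its centre, 4 mm above the deck at the start
- disc_black_center (a point): black specimen disc, plastic, 25 mm diameter, 8 mm thick, about 12 g, lying flat and loose on the deck (slides when pushed, stops where it is left); this point is its centre, 4 mm above the deck at the start
- cone_geometry: bystander on the tray deck near the gate wall: steel measuring cone standing on its 25 mm disc, 42 mm tall, loose; origin at the centre of its underside
- weight: bystander on the tray deck near the gate wall, on the other side from the cone: brass weight with a small head, 22 mm diameter, 40 mm tall, loose; origin at the centre of its underside
- jar: bystander on the bench, right: amber jar, 56 mm diameter, 75 mm tall; origin at its underside
- beaker: bystander on the bench, right: clear beaker, 70 mm diameter, 80 mm tall; origin at its underside
- spatula: bystander on the bench, left: spatula 190 mm long lying flat; origin at its underside
- tip_box: bystander on the bench, left: open blue box with dividers, 110 x 80 x 50 mm; origin at the centre of its underside
- solvent: bystander on the bench, right: white bottle, 60 mm diameter, 130 mm tall; origin at its underside

How it is judged:
On the way, in this order (a step that is already met when the one before it is completed fails the run):
1. one disc lies in the slot, the other two are still on the deck short of the gate (((z of disc_red_center in the frame of tray below 0.06 m and x of disc_red_center in the frame of tray above 0.048 m and z of each of disc_blue_center, disc_black_center in the frame of tray above 0.069 m and x of each of disc_blue_center, disc_black_center in the frame of tray below 0.042 m) or (z of each of disc_red_center, disc_black_center in the frame of tray above 0.069 m and x of each of disc_red_center, disc_black_center in the frame of tray below 0.042 m and z of disc_blue_center in the frame of tray below 0.06 m and x of disc_blue_center in the frame of tray above 0.048 m) or (z of each of disc_red_center, disc_blue_center in the frame of tray above 0.069 m and x of each of disc_red_center, disc_blue_center in the frame of tray below 0.042 m and z of disc_black_center in the frame of tray below 0.06 m and x of disc_black_center in the frame of tray above 0.048 m))), for 0.2 s.
2. two discs lie in the slot, the last is still on the deck short of the gate (((z of each of disc_red_center, disc_blue_center in the frame of tray below 0.06 m and x of each of disc_red_center, disc_blue_center in the frame of tray above 0.048 m and z of disc_black_center in the frame of tray above 0.069 m and x of disc_black_center in the frame of tray below 0.042 m) or (z of each of disc_red_center, disc_black_center in the frame of tray below 0.06 m and x of each of disc_red_center, disc_black_center in the frame of tray above 0.048 m and z of disc_blue_center in the frame of tray above 0.069 m and x of disc_blue_center in the frame of tray below 0.042 m) or (z of disc_red_center in the frame of tray above 0.069 m and x of disc_red_center in the frame of tray below 0.042 m and z of each of disc_blue_center, disc_black_center in the frame of tray below 0.06 m and x of each of disc_blue_center, disc_black_center in the frame of tray above 0.048 m))), for 0.2 s.
3. all three discs lie in the slot ((z of each of disc_red_center, disc_blue_center, disc_black_center in the frame of tray below 0.06 m and x of each of disc_red_center, disc_blue_center, disc_black_center in the frame of tray above 0.048 m)), for 0.2 s.
At the end, for the whole second after the job is handed in: all three discs lie at rest in the slot, their centres below 60 mm above the bench and inside the pocket; the bystanders are within 15 mm of where they stood and the cone and the weight upright (z of disc_red_center in the frame of tray between 0 and 0.06 m and x of disc_red_center in the frame of tray between 0.048 and 0.108 m and y of disc_red_center in the frame of tray between -0.032 and 0.032 m and linear speed of each of disc_red, disc_blue, disc_black below 0.02 m/s and z of disc_blue_center in the frame of tray between 0 and 0.06 m and x of disc_blue_center in the frame of tray between 0.048 and 0.108 m and y of disc_blue_center in the frame of tray between -0.032 and 0.032 m and z of disc_black_center in the frame of tray between 0 and 0.06 m and x of disc_black_center in the frame of tray between 0.048 and 0.108 m and y of disc_black_center in the frame of tray between -0.032 and 0.032 m and distance of each of cone_geometry, weight, jar, beaker, spatula, tip_box, solvent from where it was at the start of the episode below 0.015 m and angle between each of cone_geometry, weight's own z axis and vertical below 0.3 rad); the robot touches nothing.
It fails at once if a disc is lifted more than 16 mm off the deck (z of any of disc_red_center, disc_blue_center, disc_black_center in the frame of tray above 0.09 m).
It fails at once if two discs are in the gate together ((x of disc_red_center in the frame of tray between 0.025 and 0.075 m and y of disc_red_center in the frame of tray between -0.02 and 0.02 m and z of each of disc_red_center, disc_blue_center in the frame of tray above 0.065 m and x of disc_blue_center in the frame of tray between 0.025 and 0.075 m and y of disc_blue_center in the frame of tray between -0.02 and 0.02 m) or (x of disc_red_center in the frame of tray between 0.025 and 0.075 m and y of disc_red_center in the frame of tray between -0.02 and 0.02 m and z of each of disc_red_center, disc_black_center in the frame of tray above 0.065 m and x of disc_black_center in the frame of tray between 0.025 and 0.075 m and y of disc_black_center in the frame of tray between -0.02 and 0.02 m) or (x of disc_blue_center in the frame of tray between 0.025 and 0.075 m and y of disc_blue_center in the frame of tray between -0.02 and 0.02 m and z of each of disc_blue_center, disc_black_center in the frame of tray above 0.065 m and x of disc_black_center in the frame of tray between 0.025 and 0.075 m and y of disc_black_center in the frame of tray between -0.02 and 0.02 m)).
It fails at once if a disc leaves the tray ((x of disc_red_center in the frame of tray above 0.125 m or x of disc_red_center in the frame of tray below -0.125 m or y of disc_red_center in the frame of tray above 0.135 m or y of disc_red_center in the frame of tray below -0.135 m) or (x of disc_blue_center in the frame of tray above 0.125 m or x of disc_blue_center in the frame of tray below -0.125 m or y of disc_blue_center in the frame of tray above 0.135 m or y of disc_blue_center in the frame of tray below -0.135 m) or (x of disc_black_center in the frame of tray above 0.125 m or x of disc_black_center in the frame of tray below -0.125 m or y of disc_black_center in the frame of tray above 0.135 m or y of disc_black_center in the frame of tray below -0.135 m)).
It fails at once if a bystander is moved more than 15 mm or tipped over (distance of any of cone_geometry, weight, jar, beaker, spatula, tip_box, solvent from where it was at the start of the episode above 0.015 m or angle between any of cone_geometry, weight's own z axis and vertical above 0.3 rad).
It also fails if it takes over 69 s, if anything falls off the work surface, if the arm or the gripper's body presses on something with over 40 N, if the wrist force passes 120 N, or if a joint passes its speed limit or range.

## Working session

There is one attempt and no reset: what is moved stays moved. The work goes in short steps, Python scripts to look and compute and a shell command to move; the robot and the scene stay as the last step left them, time stands still between calls to the robot, and variables do not carry over. Pictures are saved under pics/ and viewed, at most 10 in all, crops included, and the job is handed in when it is done.

```bash
mkdir -p pics; ls; python3 - <<'E'
from bench import *
import cv2, numpy as np
for n in("top","side"):
    c=camera(n); cv2.imwrite(f"pics/{n}0.png",c["pixels"][:,:,::-1]); np.savez(f"{n}0.npz",**c)
    print(n,c["K"].tolist(),np.round(c["extrinsics"],3).tolist())
print(observe())
E
```

```text
pics
top [[482.2530822128913, 0.0, 321.3244056322331], [0.0, 482.2530822128913, 244.37330421946365], [0.0, 0.0, 1.0]] [[-0.023, -1.0, -0.006, 0.028], [-0.993, 0.023, -0.115, 0.517], [0.115, 0.003, -0.993, 1.128], [0.0, 0.0, 0.0, 1.0]]
side [[476.12910352473904, 0.0, 322.06689583027327], [0.0, 476.12910352473904, 240.56959912942597], [0.0, 0.0, 1.0]] [[0.978, -0.208, 0.017, -0.493], [-0.114, -0.6, -0.792, 0.146], [0.175, 0.772, -0.611, 0.876], [0.0, 0.0, 0.0, 1.0]]
{'clock': 0.1, 'joints': array([ 1.26838772e+00,  3.00457198e-01,  1.52151961e+00, -1.03001992e-05,
        1.32068675e+00, -6.65936903e-02]), 'joint_vel': array([-0.00112463, -0.00164383,  0.00043267,  0.00117606, -0.00092009,
        0.00010997]), 'effort': array([ 3.00190768e-03, -5.44381499e+01, -3.62368262e+01,  1.86060959e-05,
        2.95655940e-03, -1.76758090e-05]), 'eef_pos': array([0.12843983, 0.53458074, 0.23075494]), 'ee_rot': array([-3.69533540e-01, -3.11959515e+00,  1.65639713e-03]), 'force': array([-0.09660642, -0.15627365, -0.1105312 ]), 'torque': array([-0.01739835, -0.00059257,  0.00436524]), 'grasp_force': 0.0, 'gripper_width': 1.0036000571347126}
```

View pics/top0.png

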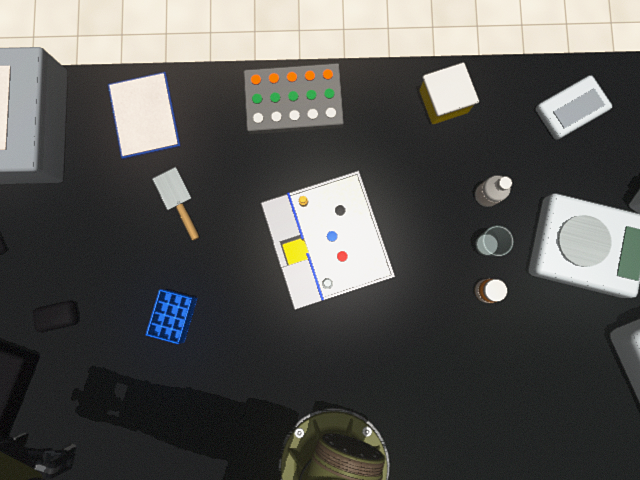

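View pics/side0.png

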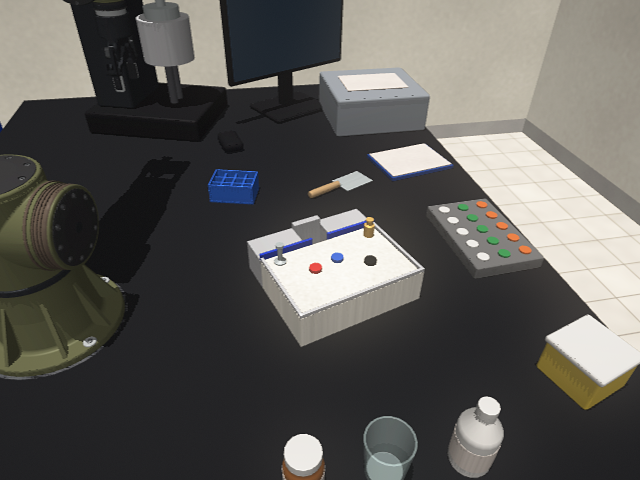

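The top view shows the tray with +x pointing image-left: yellow slot (294,250), red (342,256), blue (332,236), black (340,210), cone (327,284), weight (304,201). The side view shows the same layout, with the discs at (316,268), (337,257) and (370,260).

```bash
cat > h.py <<'E'
import cv2, numpy as np
from types import SimpleNamespace
def ray(c,uv,z):
    uv=np.atleast_2d(np.float64(uv)); E=np.array(c["extrinsics"]); R,t=E[:3,:3],E[:3,3]
    d=np.c_[uv,np.ones(len(uv))]@np.linalg.inv(c["K"]).T@R; o=-R.T@t
    return o+d*((z-o[2])/d[:,2])[:,None]
def hsv(c): return cv2.cvtColor(c["pixels"],cv2.COLOR_RGB2HSV)
def blobs(m,amin=15):
    n,l,s,ce=cv2.connectedComponentsWithStats(m.astype(np.uint8)); return [(s[i,4],ce[i],l==i) for i in range(1,n) if s[i,4]>=amin]
BOX={"top":(265,170,395,310),"side":(245,205,425,345)}
def discs(c,name):
    h=hsv(c).astype(int); H,S,V=h[...,0],h[...,1],h[...,2]
    x0,y0,x1,y1=BOX[name]; b=np.zeros(H.shape,bool); b[y0:y1,x0:x1]=1
    M={"red":((H<8)|(H>172))&(S>130)&(V>60),"blue":(H>100)&(H<125)&(S>100)&(V>60),"black":(V<75)&(S<120)}
    out={}
    for k,m in M.items(): out[k]=[(a,ce) for a,ce,_ in blobs(m&b)]
    return out
E
python3 - <<'E'
from h import *
for n in("top","side"):
    c=dict(np.load(n+"0.npz")); 
    for k,v in discs(c,n).items():
        for a,ce in v: print(n,k,a,ce.round(1),ray(c,ce,.077 if n=="top" else .076)[0].round(4))
    if n=="top":
        h=hsv(c).astype(int);m=(h[...,2]>120)&(h[...,1]<60);b=np.zeros(m.shape,bool);b[165:315,255:400]=1
        bl=max(blobs(m&b),key=lambda q:q[0]);m2=np.zeros(m.shape,np.uint8)
        for a,ce,l in blobs(m&b,200):m2|=l.astype(np.uint8)
        p=np.argwhere(m2)[:,::-1];w=ray(c,p,.078)[:,:2].astype(np.float32)
        print("rect",cv2.minAreaRect(w*1000));print(ray(c,cv2.boxPoints(cv2.minAreaRect(p.astype(np.float32))),.078).round(4).tolist())
        # blue wall
        mb=(h[...,0]>100)&(h[...,0]<125)&(h[...,1]>90)&(h[...,2]>60)&b
        p=np.argwhere(mb)[:,::-1];p=p[np.abs(p[:,0]-(290+(p[:,1]-195)*.3))<8];w=ray(c,p,.084)[:,:2]
        v=cv2.fitLine(w.astype(np.float32),cv2.DIST_HUBER,0,1e-4,1e-4).ravel();print("wall",v,np.degrees(np.arctan2(v[1],v[0])))
        s=(w-v[2:])@v[:2];print("s",np.sort(s)[[0,-1]]);ss=np.sort(s);i=np.argsort(np.diff(ss))[-2:];print([(ss[j].round(4),ss[j+1].round(4)) for j in i])
E
python3 -c "
import cv2;i=cv2.imread('pics/top0.png')[165:315,250:405];cv2.imwrite('pics/crop0.png',cv2.resize(i,None,fx=4,fy=4,interpolation=cv2.INTER_NEAREST)[:600])"
```

```text
top red 76 [341.7 255.8] [ 0.4847 -0.0297  0.077 ]
top blue 102 [294.8 214.9] [0.5823 0.0765 0.077 ]
top blue 80 [331.6 235.8] [ 0.5315 -0.0076  0.077 ]
top blue 106 [314.8 276.8] [0.4378 0.033  0.077 ]
top black 1422 [295.6 179.7] [0.6659 0.0731 0.077 ]
top black 1867 [382.5 204.2] [ 0.6027 -0.1278  0.077 ]
top black 1324 [274.2 279.1] [0.4348 0.1259 0.077 ]
top black 1620 [361.3 298.7] [ 0.386  -0.0715  0.077 ]
rect ((525.3400268554688, 4.3470306396484375), (261.44012451171875, 241.87081909179688), 16.835227966308594)
[[0.6136, 0.1596, 0.078], [0.6873, -0.075, 0.078], [0.4351, -0.1485, 0.078], [0.365, 0.0805, 0.078]]
wall [0.95751184 0.288394   0.53707296 0.06271367] 16.761831
s [-0.15864451  0.10285885]
[(np.float64(0.1006), np.float64(0.1021)), (np.float64(-0.0467), np.float64(-0.011))]
side red 105 [315.2 267.8] [ 0.4822 -0.0337  0.076 ]
side blue 246 [344.8 229.8] [0.5658 0.072  0.076 ]
side blue 202 [297.2 244.9] [0.4608 0.0405 0.076 ]
side blue 110 [268.7 253.8] [0.4022 0.0236 0.076 ]
side blue 98 [336.7 257.3] [ 0.5287 -0.0115  0.076 ]
side black 6629 [314.7 254.4] [0.4891 0.0051 0.076 ]
side black 96 [370.  260.5] [ 0.5888 -0.0328  0.076 ]
side black 2945 [386.  327.3] [ 0.5662 -0.2001  0.076 ]
```

View pics/crop0.png

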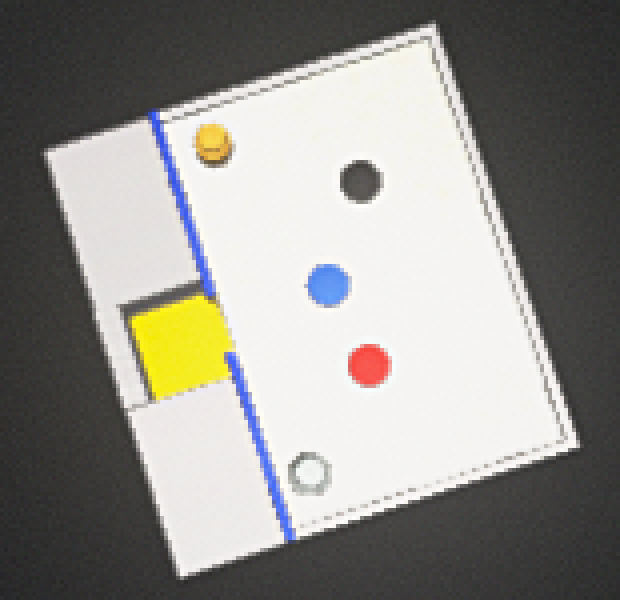

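The crop confirms the tray: gate in crop pixels around (220,325), black at full-image (340,210). The tray origin is about (0.525, 0.003) with tray +x at 106.8°. I'll push with the fingers part open as a cradle, closing line along tray y. First I move behind the blue disc, staying high.

```bash
python3 -m inch '[[-0.55,0.045,-0.06,0,0,0,-1],[-0.55,0.045,-0.06,0,0,0,-1],[-0.55,0.045,-0.06,0,0,0,-1],[-0.55,0.045,-0.06,0,0,0,-1],[-0.55,0.045,-0.06,0,0,0,-1],[-0.55,0.045,-0.06,0,0,0,-1],[-0.55,0.045,-0.06,0,0,0,-1],[-0.55,0.045,-0.06,0,0,0,-1],[-0.55,0.045,-0.06,0,0,0,-1],[-0.55,0.045,-0.06,0,0,0,-1]]' 20
python3 -m inch '[[-0.55,0.02,-0.033,0,0,0,0],[-0.55,0.02,-0.033,0,0,0,0],[-0.55,0.02,-0.033,0,0,0,0],[-0.55,0.02,-0.033,0,0,0,0],[-0.55,0.02,-0.033,0,0,0,0],[-0.55,0,0,-0.035,0,0,0],[-0.55,0,0,-0.035,0,0,0],[-0.55,0,0,-0.035,0,0,0],[-0.55,0,0,-0.035,0,0,0],[-0.55,0,0,-0.034,0,0,0]]' 20
cat > look.py <<'E'
import sys; from bench import *; from h import *
t=sys.argv[1]; x0,y0,x1,y1=BOX["side"]
c=camera("side"); i=c["pixels"][y0-65:y1,x0-20:x1+20,::-1]; cv2.imwrite(f"pics/s{t}.png",cv2.resize(i,None,fx=2.8,fy=2.8)[:600,:800]); np.savez("s.npz",**c)
s=observe(); print(s["clock"],s["eef_pos"].round(4),s["ee_rot"].round(3),s["force"].round(1),s["gripper_width"])
O=np.array([.5245,.003]);a=np.radians(106.8);R=np.array([[np.cos(a),-np.sin(a)],[np.sin(a),np.cos(a)]])
print("TCP tray mm",((s["eef_pos"][:2]-O)@R*1000).round(1))
for k,z in(("red",.076),("blue",.076),("black",.076)):
    for A,ce in discs(c,"side")[k]:
        if A<180: print(k,A,ce.round(0),((ray(c,ce,z)[0,:2]-O)@R*1000).round(1))
E
python3 look.py 1
```

```text
clock: 1.35
eef_pos: [0.4668, 0.083, 0.2312]
ee_rot: [-1.884, -2.514, 0.0]
force: [0.9, 0.9, 0.2]
gripper_width: 0.23
grasp_force: 0.0
clock: 2.6
eef_pos: [0.5407, -0.0389, 0.0996]
ee_rot: [-1.88, -2.517, 0.0]
force: [0.6, 0.5, 0.5]
gripper_width: 0.226
grasp_force: 0.0
2.65 [ 0.5393 -0.0387  0.0964] [-1.877 -2.513  0.004] [-0.6 -0.6 -3.6] 0.22277731897386824
TCP tray mm [-44.2  -2.1]
red 106 [315. 268.] [-23.1  51. ]
blue 17 [332. 233.] [ 58.4 -30.8]
blue 112 [269. 254.] [ 55.  111.3]
blue 54 [335. 258.] [-15.9   5.1]
black 109 [370. 260.] [-52.  -51.6]
```

View pics/s1.png

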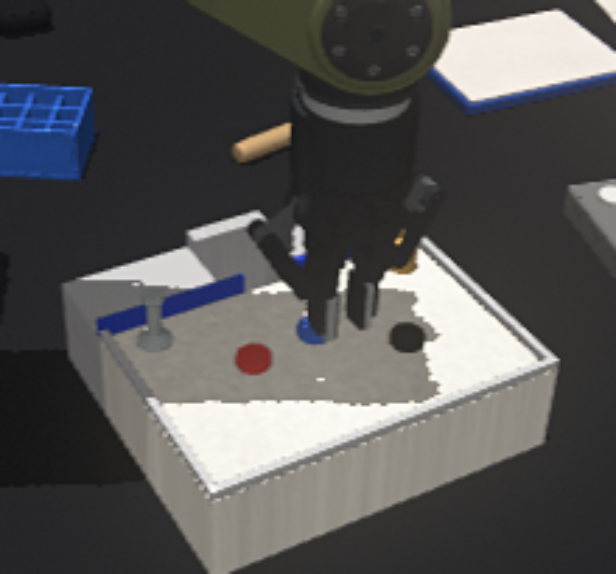

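The side crop shows the two fingers hanging over the deck just behind the blue disc (crop (312,330)), with red and black clear of them on either side. I'll lower gently and check the height.

```bash
python3 -m inch '[[-0.55,0.002,-0.005,-0.007,0,0,0],[-0.55,0,0,-0.007,0,0,0],[-0.55,0,0,-0.006,0,0,0],[-0.55,0,0,-0.006,0,0,0],[-0.55,0,0,-0.006,0,0,0],[-0.55,0,0,0,0,0,0],[-0.55,0,0,0,0,0,0],[-0.55,0,0,0,0,0,0],[-0.55,0,0,0,0,0,0],[-0.55,0,0,0,0,0,0]]' 20
python3 look.py 2; python3 look.py 2
```

```text
clock: 3.9
eef_pos: [0.5425, -0.0427, 0.0768]
ee_rot: [1.88, 2.517, 0.0]
force: [0.5, -0.4, 0.0]
gripper_width: 0.222
grasp_force: 0.0
3.95 [ 0.5425 -0.0427  0.0768] [1.88  2.517 0.   ] [ 0.7 -0.6 -0.2] 0.22837272203961867
TCP tray mm [-49.  -4.]
red 105 [315. 268.] [-23.   51.1]
blue 20 [332. 235.] [ 51.4 -28.1]
blue 112 [269. 254.] [ 55.  111.3]
blue 15 [333. 259.] [-17.2   9.2]
black 109 [370. 260.] [-52.  -51.6]
4.0 [ 0.5425 -0.0427  0.0768] [1.88  2.517 0.   ] [ 0.   0.6 -0.3] 0.2249285761169602
TCP tray mm [-49.  -4.]
red 105 [315. 268.] [-23.   51.1]
blue 20 [332. 235.] [ 51.4 -28.1]
blue 112 [269. 254.] [ 55.  111.3]
blue 15 [333. 259.] [-17.2   9.2]
black 109 [370. 260.] [-52.  -51.6]
```

View pics/s2.png

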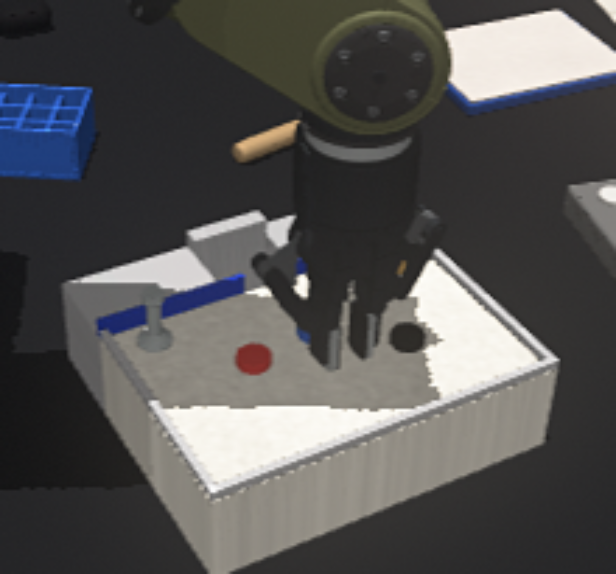

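The tips are low behind blue with no contact, at z = 0.0768. I'll go a little lower and feel for the deck.

```bash
python3 -m inch '[[-0.55,0,0,-0.003,0,0,0],[-0.55,0,0.002,-0.003,0,0,0],[-0.55,-0.001,0,0,0,0,0],[-0.55,0,0,0,0,0,0],[-0.55,0,0,0,0,0,0],[-0.55,0,0,0,0,0,0],[-0.55,0,0,0,0,0,0],[-0.55,0,0,0,0,0,0],[-0.55,0,0,0,0,0,0],[-0.55,0,0,0,0,0,0]]' 20
python3 - <<'E'
from bench import *
from h import *
c=camera("side");i=c["pixels"][240:280,320:375,::-1];cv2.imwrite("pics/z.png",cv2.resize(i,None,fx=12,fy=12,interpolation=cv2.INTER_CUBIC))
E
```

```text
clock: 5.25
eef_pos: [0.5417, -0.0412, 0.0723]
ee_rot: [-1.88, -2.517, -0.0]
force: [-0.3, 0.3, 0.4]
gripper_width: 0.228
grasp_force: 0.0
```

View pics/z.png

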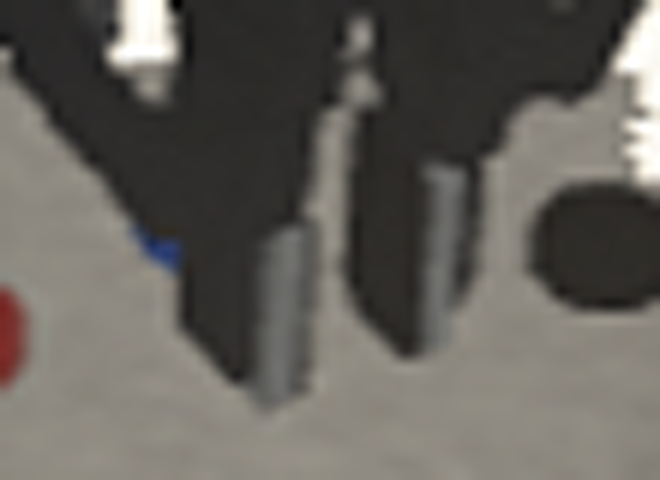

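The zoom shows both tips at the deck behind blue, straddling its line, with no contact force. I'll start pushing blue towards the gate.

```bash
python3 -m inch '[[-0.55,-0.003,0.0075,0,0,0,0],[-0.55,-0.003,0.0075,0,0,0,0],[-0.55,-0.003,0.0075,0,0,0,0],[-0.55,-0.003,0.0075,0,0,0,0],[-0.55,-0.003,0.0075,0,0,0,0],[-0.55,-0.003,0.0075,0,0,0,0],[-0.55,-0.0025,0.0075,0,0,0,0],[-0.55,-0.0025,0.0075,0,0,0,0],[-0.55,-0.0025,0.0075,0,0,0,0],[-0.55,-0.0025,0.0075,0,0,0,0]]' 20
python3 look.py 3
python3 - <<'E'
from bench import *
from h import *
c=camera("top");i=c["pixels"][165:315,250:405,::-1]; cv2.imwrite('pics/t3.png',cv2.resize(i,None,fx=2.7,fy=2.7,interpolation=cv2.INTER_CUBIC))
j=cv2.imread('pics/s3.png')[100:560,:]; t=cv2.imread('pics/t3.png'); o=np.zeros((460,800,3),np.uint8); j=j[:, :380] if 0 else cv2.resize(j,(380,284)); o[:284,:380]=j; o[:405,380:380+min(418,420)]=t[:405,:418]; cv2.imwrite('pics/c3.png',o)
E
```

```text
clock: 6.55
eef_pos: [0.5206, 0.0154, 0.0723]
ee_rot: [1.88, 2.517, -0.0]
force: [-0.1, -0.3, -0.1]
gripper_width: 0.225
grasp_force: 0.0
6.6 [0.5204 0.0159 0.0723] [-1.879 -2.517  0.   ] [-0.5  0.3  0.3] 0.22373235169193562
TCP tray mm [13.5  0.2]
red 111 [315. 268.] [-23.   51.2]
blue 79 [358. 226.] [ 53.7 -90.6]
blue 25 [329. 234.] [ 54.8 -23.3]
blue 16 [329. 245.] [24.7 -4.8]
blue 112 [269. 254.] [ 55.  111.3]
black 98 [370. 261.] [-52.8 -51.1]
```

View pics/c3.png

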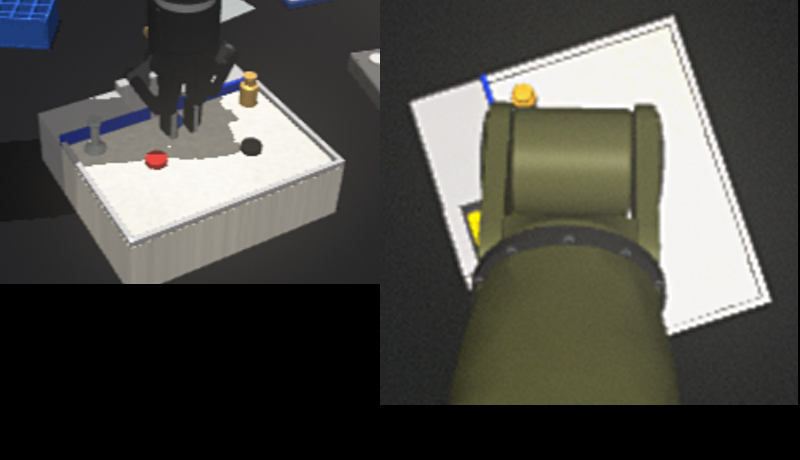

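The fingers carry blue between them: the side view shows a blue blob at (329,245). The top view is hidden by the arm. I'll push it on through the gate.

```bash
python3 -m inch '[[-0.55,-0.001,0.004,0,0,0,0],[-0.55,-0.001,0.004,0,0,0,0],[-0.55,-0.001,0.004,0,0,0,0],[-0.55,-0.001,0.004,0,0,0,0],[-0.55,-0.001,0.004,0,0,0,0],[-0.55,-0.001,0.004,0,0,0,0],[-0.55,-0.002,0.003,0,0,0,0],[-0.55,0,0,0,0,0,0],[-0.55,0,0,0,0,0,0],[-0.55,0,0,0,0,0,0]]' 20
python3 look.py 4
```

```text
clock: 7.9
eef_pos: [0.5147, 0.0352, 0.0723]
ee_rot: [-1.88, -2.517, 0.0]
force: [-0.0, -0.0, -0.2]
gripper_width: 0.221
grasp_force: 0.0
7.95 [0.5148 0.0352 0.0723] [ 1.88   2.517 -0.   ] [ 0.1  0.4 -0.6] 0.2216883585251213
TCP tray mm [33.6  0. ]
red 108 [315. 268.] [-23.2  51.2]
blue 177 [350. 228.] [ 54.  -72.3]
blue 112 [269. 254.] [ 55.  111.3]
black 98 [370. 261.] [-52.8 -51.1]
```

View pics/s4.png

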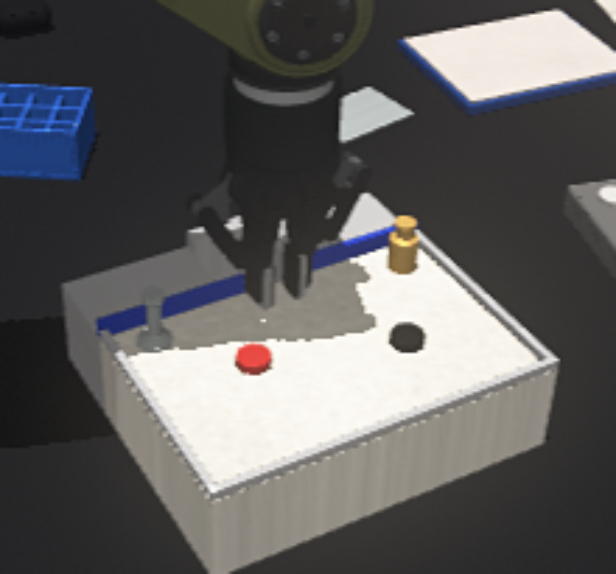

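Blue has gone from in front of the fingers, so it has most likely dropped. I'll retract, lift, go behind red and check the slot from the top.

```bash
python3 -m inch '[[-0.55,0.004,-0.013,0,0,0,0],[-0.55,0,0,0.02,0,0,0],[-0.55,0,0,0.02,0,0,0],[-0.55,-0.006,-0.023,0,0,0,0],[-0.55,-0.007,-0.023,0,0,0,0],[-0.55,-0.007,-0.023,0,0,0,0],[-0.55,-0.007,-0.023,0,0,0,0],[-0.55,-0.006,-0.023,0,0,0,0],[-0.55,0,0,0,0,0,0],[-0.55,0,0,0,0,0,0]]' 20
python3 look.py 5
cat > slot.py <<'E'
from bench import *
from h import *
import sys
c=camera("top");x=c["pixels"][235:270,272:318];h=cv2.cvtColor(x,cv2.COLOR_RGB2HSV).astype(int)
H,S,V=h[...,0],h[...,1],h[...,2]
y=(H>20)&(H<36)&(S>120);print("yellow",y.sum())
g=np.where(y,"y",np.where((H>100)&(H<125)&(S>100),"B",np.where(((H<8)|(H>172))&(S>120),"R",np.where(V<75,"k",np.where(V>150,".","-")))))
print("\n".join("".join(r) for r in g[::1]))
E
python3 slot.py
```

```text
clock: 9.2
eef_pos: [0.493, -0.0606, 0.1023]
ee_rot: [-1.88, -2.517, -0.0]
force: [-0.3, 0.2, 0.4]
gripper_width: 0.225
grasp_force: 0.0
9.25 [ 0.4931 -0.0605  0.1023] [-1.88  -2.517 -0.   ] [0.1 0.2 0.1] 0.22463002113897218
TCP tray mm [-51.7  48.4]
red 42 [313. 270.] [-25.9  57.3]
blue 47 [360. 225.] [ 53.9 -97. ]
blue 35 [307. 241.] [56.5 27.7]
blue 104 [290. 247.] [53.4 66. ]
blue 111 [268. 254.] [ 54.9 111.5]
black 98 [370. 261.] [-52.8 -51.1]
yellow 392
..........................--BBB...............
.......................-----BBB...............
....................---------BBB..............
.................----------..BBB..............
-.............----------.yyyyy--..............
-..........----------.yyyyyyyyyy..............
-.......----------yyyyyyyyyyyyyyy.............
k-......-k-----yyyyyyyyyyyyyyyyyy.............
k-......----yyyyyyyyyyyyyyyyyyyyy.............
k-.......-yyyyyyyyyyyyyyyyyyyyyyyy............
k-.......-yyyyyyyyyyyyyyyyyyyyyyyy............
kk-......-yyyyyyyyyyyyyyyyyyyyyyyy............
kk-.......-yyyyyyyyyyyy..BBB.yyyyyy...........
kk-.......-yyyyyyyyyyy.BB
[... 308 characters left out ...]
-.......-yyyyyyyyy.BBBBBB.yyyy.BBB........
kkkkk-......--yyyyyyyyyy.BB..yyyyyy.BB........
kkkkk-.......-yyyyyyyyyyyyyyyyyyyyy.BB........
kkkkk-.......-yyyyyyyyyyyyyyyyyyyyyyBBB.......
kkkkkk-......--yyyyyyyyyyyyyyyyyyyy.BBB.......
kkkkkk-.......-yyyyyyyyyyyyyyyy......BB.......
kkkkkk-.......-yyyyyyyyyyyyy.........BB.......
kkkkkkk-......-yyyyyyyyyy............BBB......
kkkkkkk-.......-yyyyy.................BB......
kkkkkkk-.......-yyy...................BB......
kkkkkkkk-.............................BBB.....
kkkkkkkk-..............................BB.....
kkkkkkkkk-.............................BB.....
kkkkkkkkk-.............................BBB....
kkkkkkkkk-..............................BB...-
```

Blue lies flat in the slot. Next I turn −15°, drop behind red, make contact and sweep it diagonally to the gate mouth.

```bash
python3 -m inch '[[-0.55,-0.006,-0.001,0,0,0,-1],[-0.55,-0.006,-0.001,0,0,0,-1],[-0.55,0,0,0,0,0,-0.5],[-0.55,0,0,-0.01,0,0,0],[-0.55,0,0,-0.01,0,0,0],[-0.55,0,0,-0.01,0,0,0],[-0.55,0,0,-0.01,0,0,0],[-0.55,0,0,0,0,0,0],[-0.55,0,0.0075,0,0,0,0],[-0.55,0,0.0075,0,0,0,0]]' 20
python3 -m inch '[[-0.55,0.004,0.009,0,0,0,0],[-0.55,0.004,0.009,0,0,0,0],[-0.55,0.004,0.009,0,0,0,0],[-0.55,0.004,0.009,0,0,0,0],[-0.55,0.004,0.009,0,0,0,0],[-0.55,0.004,0.009,0,0,0,0],[-0.55,0.004,0.009,0,0,0,0],[-0.55,0.004,0.009,0,0,0,0],[-0.55,0.004,0.009,0,0,0,0],[-0.55,0.005,0.009,0,0,0,0]]' 20
python3 look.py 6
```

```text
clock: 10.55
eef_pos: [0.4841, -0.0506, 0.0725]
ee_rot: [2.192, 2.25, 0.0]
force: [-0.8, 0.1, 0.1]
gripper_width: 0.224
grasp_force: 0.0
clock: 11.8
eef_pos: [0.5149, 0.017, 0.0723]
ee_rot: [-2.192, -2.25, 0.0]
force: [0.3, -0.5, 0.4]
gripper_width: 0.225
grasp_force: 0.1
11.85 [0.5153 0.0175 0.0723] [2.192 2.25  0.   ] [ 0.4  0.3 -0.1] 0.22444290170926715
TCP tray mm [16.6  4.6]
red 56 [326. 245.] [29.1 -0. ]
blue 77 [358. 226.] [ 53.6 -90.9]
blue 21 [328. 235.] [ 54.4 -20.2]
blue 112 [269. 254.] [ 55.  111.3]
black 98 [370. 261.] [-52.8 -51.1]
```

View pics/s6.png

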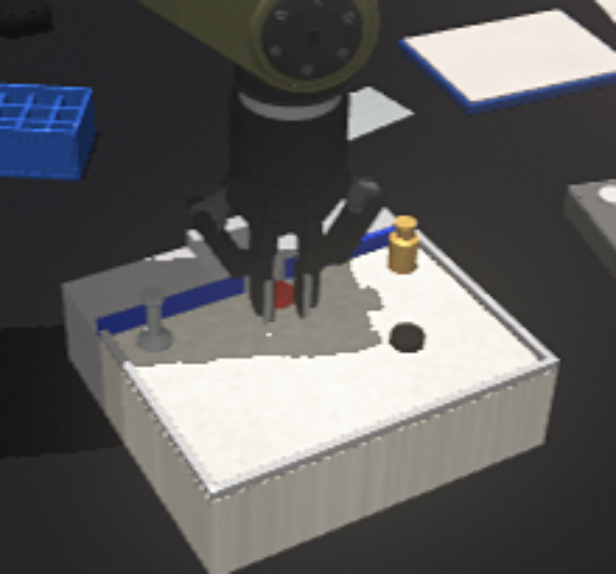

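The picture shows red seated between the fingertips at the gate mouth (crop (283,292)). I'll turn the tool square again and push through.

```bash
python3 -m inch '[[-0.55,0.002,0.001,0,0,0,1],[-0.55,0.002,0.001,0,0,0,1],[-0.55,0.0015,0.001,0,0,0,0.5],[-0.55,-0.001,0.0045,0,0,0,0],[-0.55,-0.001,0.0045,0,0,0,0],[-0.55,-0.0015,0.0045,0,0,0,0],[-0.55,-0.0015,0.0045,0,0,0,0],[-0.55,-0.0015,0.0045,0,0,0,0],[-0.55,0,0,0,0,0,0],[-0.55,0,0,0,0,0,0]]' 20
python3 look.py 7
```

```text
clock: 13.1
eef_pos: [0.514, 0.0356, 0.0723]
ee_rot: [1.88, 2.517, 0.0]
force: [-0.0, 0.6, -0.6]
gripper_width: 0.226
grasp_force: 0.0
13.15 [0.514  0.0356 0.0723] [1.88  2.517 0.   ] [-0.8  0.1 -1. ] 0.22412174092874307
TCP tray mm [34.2  0.6]
blue 112 [269. 254.] [ 55.  111.3]
black 98 [370. 261.] [-52.8 -51.1]
```

```bash
python3 -m inch '[[-0.55,0.004,-0.013,0,0,0,0],[-0.55,0,0,0.02,0,0,0],[-0.55,0,0,0.02,0,0,0],[-0.55,0.0235,-0.0215,0,0,0,1],[-0.55,0.0235,-0.0215,0,0,0,1],[-0.55,0.0235,-0.0215,0,0,0,0.5],[-0.55,0.0235,-0.022,0,0,0,0],[-0.55,0.0235,-0.022,0,0,0,0],[-0.55,0,0,0,0,0,0],[-0.55,0,0,0,0,0,0]]' 20
python3 look.py 8; python3 slot.py
```

```text
clock: 14.4
eef_pos: [0.6048, -0.055, 0.1028]
ee_rot: [1.535, 2.741, 0.0]
force: [0.5, -0.0, 0.1]
gripper_width: 0.228
grasp_force: 0.0
14.45 [ 0.6047 -0.0549  0.1027] [1.535 2.741 0.   ] [ 0.1 -0.1  1.1] 0.2274206018441654
TCP tray mm [-78.6 -60.1]
blue 112 [269. 254.] [ 55.  111.3]
yellow 349
..........................--BBB...........-.--
.......................-----BBB...........---k
....................---------BBB............-k
.................----------y.BBB.........-.--k
-.............----------.yyyyy--...........-kk
-..........----------.yyyyyyyyyy..........--kk
-.......----------yyyyyyyyyyyyyyy.......-.--kk
k-......-k-----yyyyyyyyyyyyyyyyyy.......---kk-
k-......----yyyyyyyyyyyyyyyyyyyyy........--kkk
k-.......-yyyyyyyyyyyyyyyyyyyyyyyy.......--kk-
k-.......-yyyyyyyyyyyyyyyyyyyyyyyy.....---kkk-
kk-......-yyyyyyyyyyyyyyyyyy.RRR.......---k---
kk-.......-yyyyyyyyyyyy..BBRRRRRRR....-.-kkk-k
kk-.......-yyyyyyyyyyy.BBB.RRRRRRRR.....-kk-k-
kk-.......-yyyyyyyyyy.BBBBRRRRRRRRRR.-.--kkk--
kkk-.......-yyyyyyyyy.BBB.RRRRRRRRRR.-.-kkkk--
kkk-.......-yyyyyyyyyBBBB.RRRRRRRRRR..--kkk---
kkk-.......-yyyyyyyyyBBBBBRRRRRRRRR.-.--kkk---
kkkk-.......-yyyyyyyy.BBBB.RRRRRRR.BB---k-k---
kkkk-.......-yyyyyyyy.BBBBB.RRRRRR-BB--kkk----
kkkkk.......-yyyyyyyyy.BBBBB.R...yyBBB-kkk----
kkkkk-......--yyyyyyyyy..BB..yyyyyy-BBkkkk----
kkkkk-.......-yyyyyyyyyyyyyyyyyyyyy-BBkkkk----
kkkkkk.......-yyyyyyyyyyyyyyyyyyyyy-BBkkkk----
kkkkkk-......--yyyyyyyyyyyyyyyyyyyy--kkkk-----
kkkkkk-.......-yyyyyyyyyyyyyyyyy.----kkk-k----
kkkkkk-.......-yyyyyyyyyyyyy.....----kkkk-----
kkkkkkk-......-yyyyyyyyyy........----kkkkkk---
kkkkkkk-.......-yyyyyy.........------kkkk-----
kkkkkkk-.......-yyy...........------kkkkk-----
kkkkkkkk-.....................----kkkkkk------
kkkkkkkk-.....................----kkkkk-------
kkkkkkkkk-....................----kkkkk-------
kkkkkkkkk-....................----kkkkk-------
kkkkkkkkk-....................-----kkkk-------
```

```bash
python3 - <<'E'
from h import *
from bench import *
O=np.array([.525,.004]);a=np.radians(106.8);R=np.array([[np.cos(a),-np.sin(a)],[np.sin(a),np.cos(a)]])
c=dict(np.load("top0.npz"))
for z in(.012,.02,.05,.077):print(z,((ray(c,(302.6,250.6),z)[:,:2]-O)@R*1000).round(1))
c=camera("side");i=c["pixels"][190:310,240:440,::-1];cv2.imwrite("pics/s9.png",cv2.resize(i,None,fx=4,fy=4,interpolation=cv2.INTER_CUBIC))
E
```

```text
0.012 [[61.7  1.8]]
0.02 [[61.7  2.7]]
0.05 [[61.3  6. ]]
0.077 [[61.  9.]]
```

View pics/s9.png

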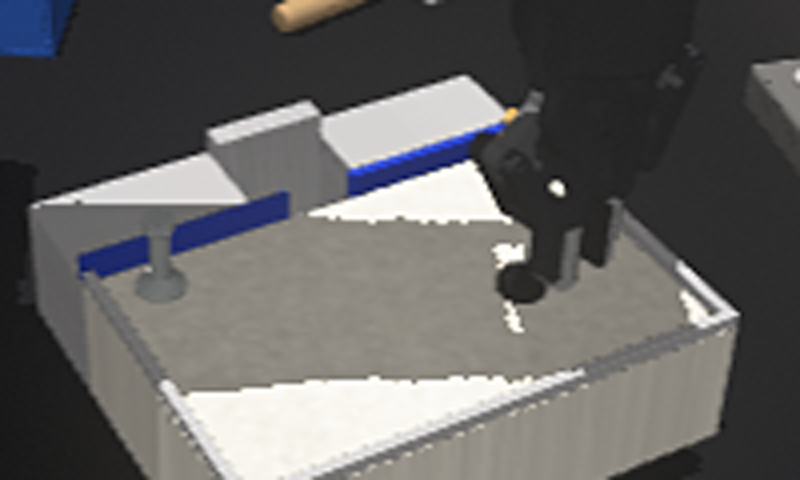

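The side view shows the gate clear (crop ~(320,195)) and black untouched at (520,283). Red computes to x≈62, y≈2 and no longer shows in the gate from the side, so it is in the slot. I'll do black the same way.

```bash
python3 -m inch '[[-0.55,0,0,-0.014,0,0,0],[-0.55,0,0,-0.013,0,0,0],[-0.55,0,0,-0.013,0,0,0],[-0.55,0,0,0,0,0,0],[-0.55,-0.004,0.006,0,0,0,0],[-0.55,-0.004,0.006,0,0,0,0],[-0.55,-0.008,0.007,0,0,0,0],[-0.55,-0.008,0.007,0,0,0,0],[-0.55,-0.008,0.007,0,0,0,0],[-0.55,-0.008,0.007,0,0,0,0]]' 20
sed -i 's/if A<180/if 8<=A<250/' look.py; python3 look.py 10
python3 -m inch '[[-0.55,-0.0085,0.0075,0,0,0,0],[-0.55,-0.0085,0.0075,0,0,0,0],[-0.55,-0.0085,0.0075,0,0,0,0],[-0.55,-0.0085,0.0075,0,0,0,0],[-0.55,-0.0085,0.0075,0,0,0,0],[-0.55,-0.0085,0.0075,0,0,0,0],[-0.55,-0.0085,0.0075,0,0,0,0],[-0.55,-0.0075,0.0065,0,0,0,0],[-0.55,0,0,0,0,0,0],[-0.55,0,0,0,0,0,0]]' 20
python3 look.py 11
python3 - <<'E'
from h import *
c=dict(np.load("s.npz"));h=hsv(c)[228:275,300:360].astype(int)
g=np.where(h[...,2]<45,"k",np.where((h[...,0]>100)&(h[...,0]<125)&(h[...,1]>100),"B",np.where(h[...,2]<100,"-",".")))
print("\n".join("".join(r) for r in g))
E
```

```text
clock: 15.8
eef_pos: [0.5747, -0.0251, 0.0724]
ee_rot: [1.535, 2.741, 0.0]
force: [0.1, -0.2, 0.2]
gripper_width: 0.226
grasp_force: 0.0
15.85 [ 0.5741 -0.0246  0.0723] [-1.535 -2.741  0.   ] [ 0.3  0.6 -0.1] 0.21892157536465207
TCP tray mm [-40.7 -39.5]
blue 60 [331. 234.] [ 54.3 -26.5]
blue 203 [297. 245.] [54.  50.7]
blue 112 [269. 254.] [ 55.  111.3]
clock: 17.1
eef_pos: [0.525, 0.0187, 0.0723]
ee_rot: [1.535, 2.741, 0.0]
force: [0.5, -1.0, 0.4]
gripper_width: 0.223
grasp_force: 0.0
17.15 [0.525  0.0186 0.0723] [1.535 2.741 0.   ] [-0.4 -0.5 -1.1] 0.22643477375362
TCP tray mm [14.8 -5. ]
blue 120 [354. 227.] [ 53.4 -81.9]
blue 201 [297. 245.] [53.9 50.9]
blue 112 [269. 254.] [ 55.  111.3]
.....--k--kkkkkkkk--k-k----------------------BBBBBBBBBBBBBBB
......--k--kkkkkkk-k--k----------------------BBBBBBBBBBBBBB.
.......-kk-kkk-k-kk----k---------------------BBBBBBBBBB.....
.......--kkkkkk-k----------------------------BBBBBBB........
.........-kkkkkk-------k--------------------BBBBB...........
.........-kkkkk----------------------------BBB-.............
.........--kkkk-----------------
[... 1768 characters left out ...]
.............................
............................................................
............................................................
............................................................
............................................................
............................................................
............................................................
............................................................
............................................................
............................................................
............................................................
............................................................
```

Nothing dark is left on the open deck, so black is in the cradle at about (33,0). I'll square up and push through.

```bash
python3 -m inch '[[-0.55,-0.003,0,0,0,0,-1],[-0.55,-0.003,0,0,0,0,-1],[-0.55,-0.001,0,0,0,0,-0.5],[-0.55,-0.0015,0.0045,0,0,0,0],[-0.55,-0.0015,0.0045,0,0,0,0],[-0.55,-0.0015,0.0045,0,0,0,0],[-0.55,-0.0015,0.005,0,0,0,0],[-0.55,-0.001,0.005,0,0,0,0],[-0.55,0,0,0,0,0,0],[-0.55,0,0,0,0,0,0]]' 20
python3 look.py 12
python3 -m inch '[[-0.55,0.004,-0.013,0,0,0,0],[-0.55,0,0,0.03,0,0,0],[-0.55,0,0,0.03,0,0,0],[-0.55,0.0235,-0.0215,0.02,0,0,0],[-0.55,0.0235,-0.0215,0.02,0,0,0],[-0.55,0.0235,-0.0215,0.02,0,0,0],[-0.55,0.0235,-0.022,0.02,0,0,0],[-0.55,0.0235,-0.022,0,0,0,0],[-0.55,0.0235,-0.022,0,0,0,0],[-0.55,0,0,0,0,0,0]]' 20
python3 look.py 13; python3 slot.py
```

```text
clock: 18.4
eef_pos: [0.5144, 0.0364, 0.0723]
ee_rot: [1.88, 2.517, 0.0]
force: [1.1, -0.1, -0.4]
gripper_width: 0.227
grasp_force: 0.0
18.45 [0.5144 0.0363 0.0723] [-1.88  -2.517  0.   ] [-0.2  0.6 -0.1] 0.22450759154248173
TCP tray mm [34.8  0.1]
blue 184 [350. 228.] [ 54. -71.]
blue 200 [297. 245.] [53.8 51. ]
blue 112 [269. 254.] [ 55.  111.3]
clock: 19.7
eef_pos: [0.6235, -0.0728, 0.1767]
ee_rot: [-1.882, -2.515, 0.001]
force: [0.4, 0.5, -0.3]
gripper_width: 0.229
grasp_force: 0.0
19.75 [ 0.623  -0.072   0.1768] [-1.881e+00 -2.516e+00  1.000e-03] [-0.9  0.4 -1. ] 0.2208870960414277
TCP tray mm [-100.3  -72.6]
blue 248 [345. 230.] [ 54.1 -59.9]
blue 201 [297. 245.] [53.9 50.5]
blue 112 [269. 254.] [ 55.  111.3]
yellow 300
..........................--BBB..............-
.......................-----BBB.............--
....................---------BBB..............
.................----------y.BBB..............
-.............----------.yyyyy--...........-..
-..........----------.yyyyyyyyyy...........-..
-.......----------yyyyyyyyyyyyyyy.........-...
k-......-k-----yyyyyyyyyyyyyyyyyy..
[... 580 characters left out ...]
-.......-yyy-kkkkk-BBBBB.R...y.BBB-...--kk
kkkkk-......--yyyykk-yy..BB..yyyyyy-BB-...-kkk
kkkkk-.......-yyyyyyyyyyyyyyyyyyyyyyBB-...-kkk
kkkkkk.......-yyyyyyyyyyyyyyyyyyyyyy-B-...-kkk
kkkkkk-......--yyyyyyyyyyyyyyyyyyyy--BB-.--kkk
kkkkkk-.......-yyyyyyyyyyyyyyyy...---BB-.-kkkk
kkkkkk-.......-yyyyyyyyyyyyy......---BB---kkkk
kkkkkkk-.......yyyyyyyyyy........-----B--kkkkk
kkkkkkk-.......-yyyyyy...........-----B--kkkk-
kkkkkkk-.......-yyy..............-----B-kkkkk-
kkkkkkkk-........................-------kkkkk-
kkkkkkkk-........................-------kkkkk-
kkkkkkkkk-......................---------kkkk-
kkkkkkkkk-......................---------kkk--
kkkkkkkkk-......................---------kkk--
```

All three discs lie in the slot and the arm is clear.

```bash
python3 -c "
from bench import *
print(finish_job())"
```

```text
the job is handed in; nothing more can be done
None
```

I swept all three discs through the gate one at a time (blue, red, black) and the last top-camera picture shows all three in the slot; I handed the job in at about 20 s with the arm clear of everything, no verdict came back, and I did not re-measure the bystanders, though the fingers were kept well clear of the cone and the weight.

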